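# Set the pressure limit and bring the screw press to its test point

### The job

First turn the knob on the sloping console clockwise until its pointer stands on the arrow-shaped mark at the edge of its scale. Then, regrasping as often as needed, crank the press's handwheel clockwise until the needle of the big gauge behind it stands on that gauge's arrow-shaped mark, and leave both there, within half a scale division. Do not push the other things on the bench about.

Things in the scene. Friction and masses are not known exactly. Their poses are not given: they have to be found in the camera images.
- console: Limit console, fixed: blue foot 190 x 190 mm, on it a grey post and a tilted white box whose panel (175 x 190 mm) slopes 0.44 rad (25 deg), facing up and to the robot, its middle 175 mm high, with a black bar knob on a round metal scale. Origin: table level under the panel's middle; panel rises towards +x; z up. Console and press swap sides of the bench between runs.
- knob_axis (a point): Point on the knob's axis, 36 mm out from the panel: where to put the TCP to grip the knob's bar. Does not turn with the knob. z: out of the panel along the knob's axis (25 deg from vertical, leaning to the robot); x: up the slope; y: left.
- knob (a joint): Angle of the knob, rad, 0 to 4.8, growing clockwise seen facing the panel. In the frame of knob_axis its bar and pointer lie at the angle 2.356 - value, from x towards y. Black bar grip 66 mm long, 16 mm thick, top 52 mm out from the panel, over a skirt 72 mm wide, 13 mm high; grip across the 16 mm. Friction 0.06 N m holds it where it is left.
- knob_mark (a joint): Angle of the set mark on the knob's scale, counted like knob: the knob is set when the two are equal, within 0.125 (scale divisions are 0.25 rad). The mark is a flush black arrow head 14 mm wide just outside the ticks, pointing inward; it cannot be touched or moved.
- knob_tip (a point): Where the knob's pointer meets the scale: 56 mm from the axis, 2 mm over the panel; turns with the knob. A white line on top of the bar and a small nose at the skirt show which end of the bar points.
- knob_mark_tip (a point): Tip of the arrow-shaped set mark on the knob's scale, 56 mm from the axis.
- press: Screw press, fixed to the table: blue base 360 mm (x) x 210 mm (y), top 40 mm high; at its front (-x) end a steel block and column with the horizontal handwheel, behind it (+x) a round black gauge 200 mm wide lying face up, its face 94 mm high. Origin: table level under the base's middle; x away from the robot's side, z up.
- wheel_axis (a point): Point on the handwheel's vertical axis, 142 mm above the table: where to put the TCP to grip the crossbar across its 16 mm, fingers inside the rim. Axes as press; does not turn. On both sides of the bar the wheel is open, 41 mm wide, down to the base; only a steel column 36 mm wide (top 110 mm high) stands under the bar.
- wheel (a joint): Angle of the handwheel, rad, 0 to 9, growing clockwise from above. In the frame of wheel_axis its crossbar lies at the angle -value, from x towards y (both ends alike). Black rim 122 mm over all, 12 mm thick, 122 mm above the table; one aluminium crossbar 106 mm long, 16 mm thick, 114 to 156 mm above the table. Friction 0.12 N m. 2 rad of wheel turn the gauge's needle 1 rad.
- gauge_pointer (a joint): Angle of the gauge's long black needle, rad, always half of wheel, growing clockwise; in the frame of gauge_centre it points at the angle 2.356 - value, counted from x towards y.
- gauge_mark (a joint): Angle of the set mark on the gauge, counted like gauge_pointer: the press is set when the two are equal, within 0.125 (divisions are 0.25 rad). A black arrow head 14 mm wide near the rim, pointing inward; it cannot be touched or moved.
- gauge_centre (a point): Middle of the gauge's white face, 96 mm above the table; axes as press.
- gauge_tip (a point): Tip of the needle, 76 mm from the gauge's middle.
- gauge_mark_tip (a point): Tip of the gauge's arrow-shaped set mark, 76 mm from the gauge's middle.
- gauge_a: Bystander: loose black gauge lying face up in front of the console, 100 mm wide, 36 mm high, brass stem. Origin under the middle.
- gauge_b: Bystander: loose black gauge face up, 120 mm wide, 40 mm high, at the right side. Origin under the middle.
- gauge_c: Bystander: loose black gauge face up, 100 mm wide, 36 mm high, at the left side. Origin under the middle.
- adapter: Bystander: brass fitting 28 mm wide, 40 mm high, standing on the left edge of the press's base. Origin under the middle.
- wrench: Bystander: wrench 170 mm long lying in front of the press. Origin under its middle.
- screwdriver: Bystander: screwdriver 180 mm long at the right side. Origin under its middle.
- cup: Bystander: card cup 76 mm wide, 90 mm high, at the left side. Origin under the middle.

How it is judged:
By the outcome, as a careful person would: the job done as asked, in the order asked, and still so for the second after the job is handed in, with the robot touching nothing.
It also fails if it takes over 72 s, if anything falls off the work surface, if the arm or the gripper's body presses on something with over 40 N, if the wrist force passes 120 N, or if a joint passes its speed limit or range.

### The arm

A 7-joint arm with a two-finger parallel gripper is mounted at the origin on the work surface. World frame = base frame: x ahead of the robot, y to its left, z up, the work surface at z = 0. Lengths are in m, angles in rad, forces in N, time in s.
With the tool pointing down it reaches from about 0.4 to 0.875 m from the base axis. Payload 6.5 kg.
Tool frame: the origin (TCP) lies between the finger pads, 19 mm behind the fingertips; this is the grasp point; z points along the fingers, y is the line along which they close (so a half turn about z gives the same grasp; the last joint's range is limited). The gripper opens to 88 mm and grips with 3 to 60 N. Pads are 18 mm wide; open, the fingers measure 123 mm over their backs; the gripper's body (75 mm by 187 mm) begins 45 mm behind the grasp point.
Start: joints at [1.27, 0.536, -0.004, 1.538, 0.003, 1.067, -0.071], TCP at [0.151, -0.632, 0.257] pointing down, gripper open.
Joint ranges: [-2.7, 2.7], [-0.37, 2.16], [-1.27, 1.26], [0.24, 2.4], [-1.31, 4.45], [0.19, 1.91], [-2.76, 2.76]. Speed limits (rad/s): [2.39, 2.39, 3.14, 3.14, 3.14, 3.14, 3.14].

### API

Orientations are given as a rotation vector (axis times angle).
In Python, from cell import env, vision, spotter gives the robot as it stands.
- The arm moves only by the tool apply_moves, never from a script. Its argument "plan" is a list of rows, each a list of 2 entries, a list of its own where there are three numbers: the shift along the world's x, y, z in units of 0.25 m (1.0 is 0.25 m), then the turn about the world's z in units of 30 degrees (1.0 is 30 degrees). A call has exactly 8 rows; each row is the pose to reach, as a shift and turn from the pose commanded when the call began; what a row does not reach only later rows make up. A row lasts 1/8 s, in which the tool goes at most 62.5 mm and 10.7 degrees, less where a joint would pass 70% of its speed; a pose out of reach is approached as far as the arm can. A call with a number of a shift or a turn outside -1 to 1 is refused whole. A call with a gripper value outside its range is refused whole. "grip" is the opening, from 0 (shut) to 1 (fully open), set as the call begins (left out, the last holds). The fingers move at their own pace and stop on an object; the grip force is fixed at half the most. Time passes only in rows, so rows that repeat a pose let the fingers close, or fill a call up. It gives the time, the measured TCP pose, the force, the opening and the grip force at its end, in the units of the state.
- env.read_state(): the state, without advancing time (a new reading comes with each control period).
- vision.snapshot(name): name is "side" or "top"; returns a dict with "frame" (384x512x3 uint8, blue, green, red), "fx", "fy", "cx", "cy" (pixels), "dist" ([k1, k2, p1, p2, k3] as OpenCV has them; the pictures are not rectified), "R" (3x3) and "t" (3): a world point X has camera coordinates R X + t. Camera axes: x right, y down, z forward; pixel columns grow to the right and rows downward; lengths in m; the calibration is good to about 2 mm. A picture is of the moment at which its call begins. There is no depth.
- env.close_job(): hands the job in; it is judged then, once.
Trained networks look in a picture, given as the dict that the camera call returned (one of the last four; its "shot" number tells which), for a name from the list of things; names that differ only in an ending like _2 or _b are one class to them, and where a whole thing is asked for, a point or a joint stands for the part that bears it (a point fixed in the world has none). Each returns a list of dicts, best first, with "score" (0 to 1); they miss things now and then, are a little off and sometimes report something else, mostly with a low value. They report only what shows in the picture. A call takes as long as a camera call.
- spotter.look_for(picture, label): "uv" ([column, row] in pixels, amid what is visible of it).
- spotter.silhouettes(picture, label): "mask" (384x512 bool, what is visible of it) and "uv" ([column, row] in pixels, amid what is visible of it).
- spotter.mark_of(picture, label): "uv" ([column, row] in pixels: a listed point, or the origin of a listed thing).
The state is a dict: "time": time; "qpos": joint angles; "qvel": joint speeds; "effort": joint torques, N m; "position": TCP position; "ee_rot": TCP orientation; "contact_force": force on the tool from outside, world axes, zero at the start; "wrist_torque": the same for the moment, N m; "width": opening from 0.0 (shut) to 1.0 (fully open); "grasp_force": force on a finger pad.
Only numpy, scipy, OpenCV 4.12 (cv2) and the standard library are available. Lean on these libraries where they do the work, as an engineer would, in place of code of your own. Each camera call takes 0.05 s, during which the arm holds its last target. There are 200 camera calls.

## Working session

There is one attempt and no reset: what is moved stays moved. The work goes in short steps, Python scripts to look and compute and a tool call to move; the robot and the scene stay as the last step left them, time stands still between calls to the robot, and variables do not carry over. Pictures are saved under pics/ and viewed, at most 12 in all, crops included, and the job is handed in when it is done.

Besides the shell and the picture viewer there is one more tool, called after "Request:" in YAML: its name, and indented under it one key for each argument. apply_moves: Moves the arm, as the interface text tells. Its arguments: {"type":"object","properties":{"plan":{"type":"array","items":{"type":"array"}},"grip":{"type":"number"}},"required":["plan"]}

```bash
mkdir -p pics; ls; cat > h.py <<'E'
import numpy as np, cv2
from cell import env, vision, spotter
def ray(p,uv):
    K=np.array([[p["fx"],0,p["cx"]],[0,p["fy"],p["cy"]],[0,0,1]])
    u=cv2.undistortPoints(np.array([[uv]],float),K,np.array(p["dist"]))[0,0]
    R=np.array(p["R"]);t=np.array(p["t"])
    return -R.T@t, R.T@np.array([u[0],u[1],1.])
def atz(p,uv,z):
    o,d=ray(p,uv); return o+d*(z-o[2])/d[2]
def tri(rs):
    A=0;b=0
    for o,d in rs:
        d=d/np.linalg.norm(d);M=np.eye(3)-np.outer(d,d);A=A+M;b=b+M@o
    return np.linalg.solve(A,b)
def proj(p,X):
    K=np.array([[p["fx"],0,p["cx"]],[0,p["fy"],p["cy"]],[0,0,1]])
    return cv2.projectPoints(np.array(X,float).reshape(-1,1,3),cv2.Rodrigues(np.array(p["R"]))[0],np.array(p["t"],float),K,np.array(p["dist"]))[0][:,0]
E
python3 - <<'E'
from h import *
P={n:vision.snapshot(n) for n in("top","side")}
for n in P: cv2.imwrite(f"pics/{n}0.png",P[n]["frame"])
np.set_printoptions(precision=3,suppress=True)
for l in ["console","knob_axis","knob_tip","knob_mark_tip","press","wheel_axis","gauge_centre","gauge_tip","gauge_mark_tip"]:
    r=[]
    for n in P:
        m=spotter.mark_of(P[n],l)[:2]
        print(l,n,[(np.round(x["uv"],1),round(x["score"],2)) for x in m])
        if m: r.append(ray(P[n],m[0]["uv"]))
    if len(r)==2: print("   ",tri(r))
s=env.read_state();print(s["position"],s["ee_rot"],s["time"])
for n in P: R=np.array(P[n]["R"]);print(n,-R.T@np.array(P[n]["t"]))
E
```

```text
pics
console top [(array([196.8, 185.7]), 0.94)]
console side [(array([253.1, 162.1]), 0.67)]
    [ 0.619  0.246 -0.   ]
knob_axis top [(array([192.7, 181.9]), 0.58)]
knob_axis side [(array([246. , 121.9]), 0.95)]
    [0.6   0.235 0.232]
knob_tip top [(array([177.2, 182.1]), 0.68)]
knob_tip side [(array([247.6, 116.7]), 0.7), (array([216.7, 173.3]), 0.59)]
    [0.611 0.299 0.204]
knob_mark_tip top []
knob_mark_tip side []
press top [(array([295.6, 190.4]), 0.81)]
press side [(array([272.2, 243.4]), 0.97), (array([299.7, 320.6]), 0.68)]
    [ 0.597 -0.183  0.006]
wheel_axis top [(array([293.8, 210.9]), 0.57)]
wheel_axis side [(array([241.3, 219.3]), 0.61)]
    [ 0.497 -0.16   0.15 ]
gauge_centre top [(array([299.8, 167.5]), 0.69), (array([275.4, 195.3]), 0.66)]
gauge_centre side [(array([292. , 223.8]), 0.89), (array([271.4, 243.1]), 0.62)]
    [ 0.673 -0.189  0.109]
gauge_tip top [(array([279.4, 180.2]), 0.55), (array([272.1, 194.1]), 0.51)]
gauge_tip side [(array([251.7, 161.1]), 0.7), (array([276.5, 216.6]), 0.5)]
    [ 0.573 -0.089  0.341]
gauge_mark_tip top [(array([206.6, 225.7]), 0.57), (array([385.6, 225.6]), 0.37)]
gauge_mark_tip side []
[ 0.151 -0.632  0.257] [ 3.12   0.368 -0.   ] 1.0
top [0.368 0.018 1.948]
side [ 0.378 -1.007  1.249]
```

```bash
python3 - <<'E'
import cv2
a=cv2.imread("pics/top0.png")[130:260,150:350]; cv2.imwrite("pics/topc.png",cv2.resize(a,(800,520),interpolation=3))
a=cv2.imread("pics/side0.png")[80:280,190:390]; cv2.imwrite("pics/sidec.png",cv2.resize(a,(600,600),interpolation=3))
E
```

```text
(no output)
```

View pics/topc.png

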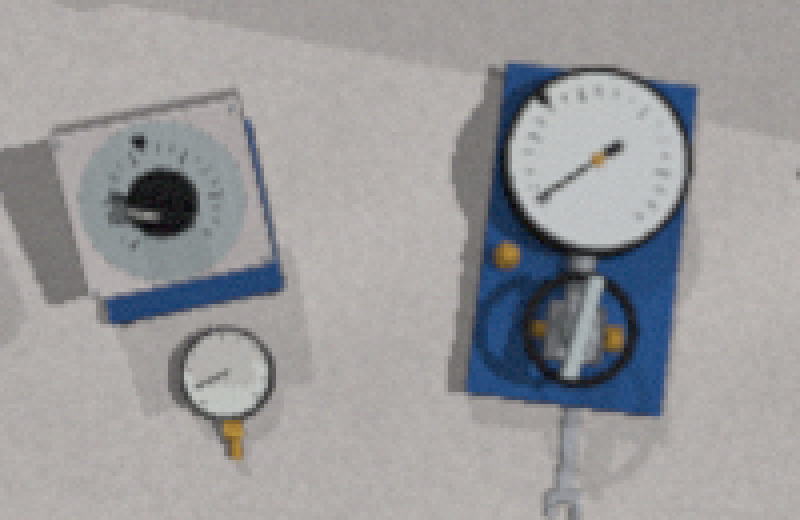

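View pics/sidec.png

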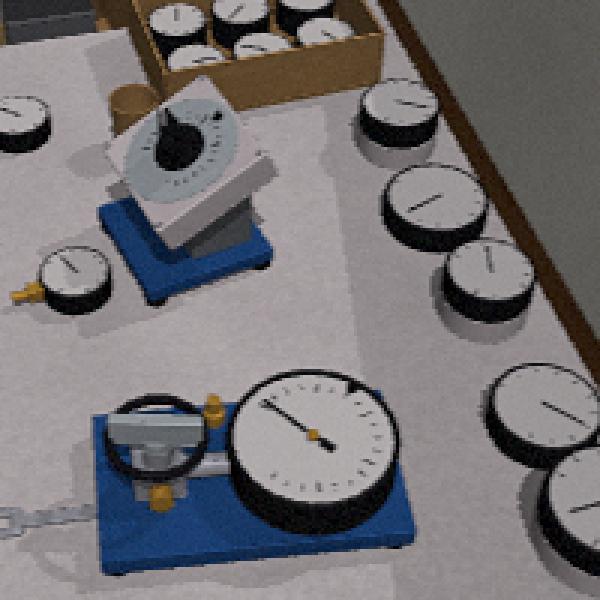

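View pics/top0.png

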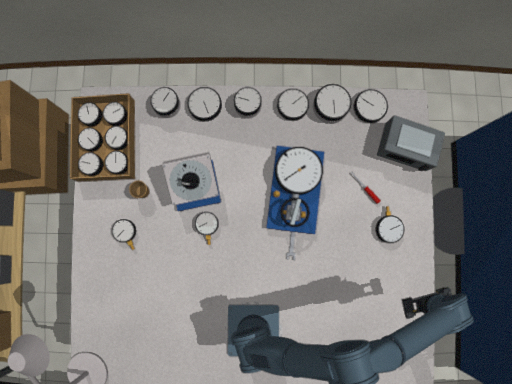

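```bash
cat > fit.py <<'E'
from h import *
from scipy.optimize import least_squares
def Rz(a): return np.array([[np.cos(a),-np.sin(a),0],[np.sin(a),np.cos(a),0],[0,0,1.]])
def panel(pose,pts): # panel coords (x up slope,y left,z out) -> world
    t=.4363; Ry=np.array([[np.cos(t),0,-np.sin(t)],[0,1,0],[np.sin(t),0,np.cos(t)]])
    return (Rz(pose[2])@(Ry@np.array(pts,float).T+np.array([[0],[0],[.175]]))).T+[pose[0],pose[1],0]
def press(pose,pts): return (Rz(pose[2])@np.array(pts,float).T).T+[pose[0],pose[1],0]
E
python3 - <<'E'
from fit import *
P={n:vision.snapshot(n) for n in("top","side")}
T=lambda u:np.array(u)/4+[150,130]-.375
S=lambda u:np.array(u)/3+[190,80]-.33
c=[[.0875,.095,0],[.0875,-.095,0],[-.0875,-.095,0],[-.0875,.095,0]]
ct=T([(52,130),(238,90),(272,262),(100,298)]); cs=S([(108,152),(205,77)])
def fc(p): 
    return np.r_[(proj(P["top"],panel(p,c))-ct).ravel()]
r=least_squares(fc,[.62,.246,.2]); C=r.x; print("console",C,r.fun.round(1))
b=[[.18,.105,.04],[.18,-.105,.04],[-.18,-.105,.04],[-.18,.105,.04]]
bt=T([(508,64),(696,86),(662,414),(470,390)])
r=least_squares(lambda p:(proj(P["top"],press(p,b))-bt).ravel(),[.6,-.18,-.1]); B=r.x; print("press",B,r.fun.round(1))
np.save("C.npy",C);np.save("B.npy",B)
# gauge
for n,f,pts in(("top",T,[(598,159),(541,200),(545,100)]),("side",S,[(314,435),(264,403),(355,390)])):
    W=[atz(P[n],f(u),.096) for u in pts]; print(n,"centre",W[0])
    L=[Rz(-B[2])@(w-[B[0],B[1],0]) for w in W]; print(" local centre",L[0])
    g=np.array([0.0+L[0][0],L[0][1],0])
    for l in L[1:]: d=l-L[0]; print("  r",np.hypot(*d[:2]),"val",2.356-np.arctan2(d[1],d[0]))
# overlay
out=[]
for n,(x0,y0,x1,y1),s in(("top",(157,147,222,212),9),("side",(222,100,277,155),9)):
    im=cv2.resize(P[n]["frame"][y0:y1,x0:x1],None,fx=s,fy=s,interpolation=cv2.INTER_CUBIC)
    a=np.arange(0,4.81,.25); ang=2.356-a
    pts=[[.056*np.cos(q),.056*np.sin(q),.002] for q in ang]
    for q,uv in zip(a,proj(P[n],panel(C,pts+[[0,0,0.002]]))): 
        u=((uv-[x0,y0]+.5)*s).astype(int); cv2.circle(im,tuple(int(v) for v in u),2,(0,0,255),-1)
        if abs(q-round(q))<.01: cv2.putText(im,str(int(q)),tuple(int(v) for v in u),0,.5,(0,0,255),1)
    for uv in proj(P[n],panel(C,c)):
        u=((uv-[x0,y0]+.5)*s).astype(int); cv2.circle(im,tuple(int(v) for v in u),5,(0,255,0),1)
    out.append(im)
    print(n, im.shape)
h=min(o.shape[0] for o in out); m=np.hstack([cv2.resize(o,(400,400)) for o in out]); cv2.imwrite("pics/ov.png",m)
E
```

```text
console [0.62130597 0.2491949  0.21472754] [-0.4  0.6  0.6  0.5  1.4 -0.9 -1.7 -0.2]
press [ 0.59977434 -0.18022194 -0.11468063] [-0.5 -0.9  0.7 -0.5  0.6  0.6 -0.7  0.8]
top centre [ 0.67433518 -0.18878487  0.096     ]
 local centre [7.50509234e-02 2.52649769e-05 9.60000000e-02]
  r 0.07373433681059093 val 0.040019149369920015
  r 0.08276013345869676 val 1.5148832252296534
side centre [ 0.67528864 -0.18565012  0.096     ]
 local centre [0.07563942 0.00324853 0.096     ]
  r 0.07348369888764757 val 0.03211197527416987
  r 0.08407261471828158 val 1.5695489958842894
top (585, 585, 3)
side (495, 495, 3)
```

View pics/ov.png

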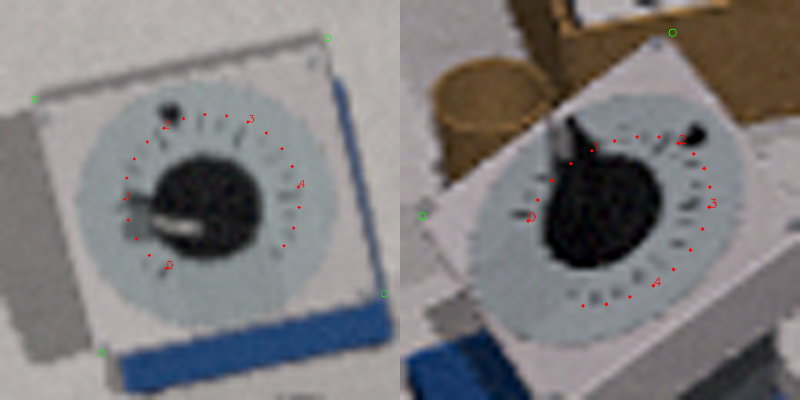

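```bash
python3 - <<'E'
from fit import *
P={n:vision.snapshot(n) for n in("top","side")}
T=lambda u:np.array(u)*65/400+[157,147]-.5
S=lambda u:np.array(u)*55/400+[222,100]-.5
c=[[.0875,.095,0],[.0875,-.095,0],[-.0875,.095,0]]
pt=c+[[0,0,.002]]; tt=T([(38,103),(328,36),(97,354),(206,206)]); ps=[c[0],c[1],[0,0,.002]]; ts=S([(424,214),(662,38),(605,220)])
w=np.array([.5,.5,.5,2])[:,None]; w2=np.array([.5,.5,2])[:,None]
f=lambda p:np.r_[(w*(proj(P["top"],panel(p,pt))-tt)).ravel(),(w2*(proj(P["side"],panel(p,ps))-ts)).ravel()]
r=least_squares(f,[.62,.246,.2]);C=r.x;print(C,r.fun.round(1));np.save("C.npy",C)
print("axis pt",panel(C,[[0,0,.036]]),"scale ctr",panel(C,[[0,0,0.002]]))
n0=panel([0,0,C[2]],[[0,0,1]])[0]-panel([0,0,C[2]],[[0,0,0]])[0]
def val(n,uv,h):
    o,d=ray(P[n],uv);q=panel(C,[[0,0,h]])[0];X=o+d*((q-o)@n0)/(d@n0)-q
    ex=panel(C,[[1,0,h]])[0]-q;ey=panel(C,[[0,1,h]])[0]-q
    return np.hypot(X@ex,X@ey),2.356-np.arctan2(X@ey,X@ex)
print("mark",val("top",T((170,113)),.001),val("side",S((692,135)),.001))
print("ptr white line outer end",val("top",T((150,219)),.052),"nose",val("side",S((572,122)),.02), val("side",S((556,122)),.052), "first tick", val("top",T((163,271)),.001),val("side",S((520,215)),.001),val("side",S((575,298)),.001),val("top",T((277,254)),.001))
out=[]
for n,(x0,y0,x1,y1),s in(("top",(157,147,222,212),9),("side",(222,100,277,155),9)):
    im=cv2.resize(P[n]["frame"][y0:y1,x0:x1],None,fx=s,fy=s,interpolation=cv2.INTER_CUBIC)
    a=np.arange(0,4.81,.25); ang=2.356-a
    pts=[[.056*np.cos(q),.056*np.sin(q),.002] for q in ang]
    for q,uv in zip(a,proj(P[n],panel(C,pts+[[0,0,0.002]]))): 
        u=((uv-[x0,y0]+.5)*s).astype(int); cv2.circle(im,tuple(int(v) for v in u),2,(0,0,255),-1)
        if abs(q-round(q))<.01: cv2.putText(im,str(int(q)),tuple(int(v) for v in u),0,.5,(0,0,255),1)
    for v in(1.0,1.1,1.2): 
        a=2.356-v
        uv=proj(P[n],panel(C,[[.033*np.cos(a),.033*np.sin(a),.052],[-.033*np.cos(a),-.033*np.sin(a),.052]]))
        u=((uv-[x0,y0]+.5)*s).astype(int).tolist(); cv2.line(im,u[0],u[1],(0,int(255*(v-1)*5),255),1)
    out.append(cv2.resize(im,(400,400)))
x0,y0,x1,y1=262,140,332,245
B=np.load("B.npy")
cv2.imwrite("pics/ov2.png",np.hstack(out))
E
```

```text
[0.71728914 0.22727808 0.57099935] [  1.1  -7.1  -1.9 -14.3   8.   -9.3  14.2 -50.   -3.7 -12.8  -2.2   9.4
 -57.4  -0.6]
axis pt [[0.70448934 0.21905576 0.20762757]] scale ctr [[0.71657804 0.22682129 0.17681264]]
mark (np.float64(0.06495310520699371), np.float64(0.6840897815086677)) (np.float64(0.16509287197459335), np.float64(3.084040945067719))
ptr white line outer end (np.float64(0.11952530703166299), np.float64(0.38372631169443805)) nose (np.float64(0.10724341881757149), np.float64(2.932537641604847)) (np.float64(0.10157558148864063), np.float64(3.1128230371601955)) first tick (np.float64(0.15574480346317346), np.float64(0.1396378813183139)) (np.float64(0.06950345344446537), np.float64(3.364996545152543)) (np.float64(0.11752953671443603), np.float64(3.815797479330654)) (np.float64(0.1369253980083884), np.float64(-0.3694282009262415))
```

View pics/ov2.png

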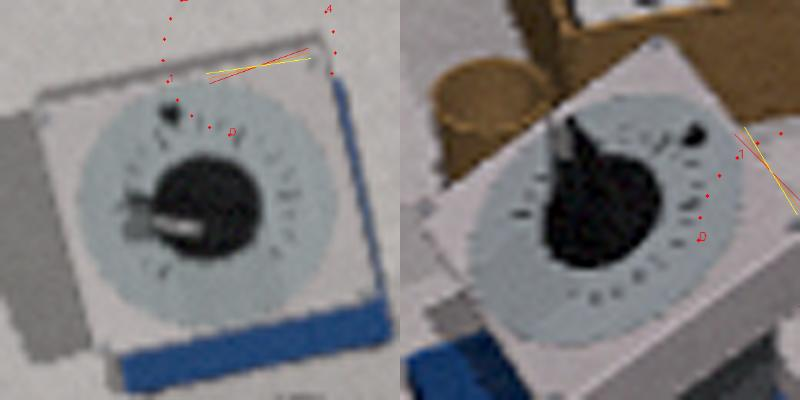

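```bash
cat > k.py <<'E'
from fit import *
P={n:vision.snapshot(n) for n in("top","side")}
T=lambda u:np.array(u)*65/400+[157,147]-.5
S=lambda u:(np.array(u)-[400,0])*55/400+[222,100]-.5
c=[[.0875,.095,0],[.0875,-.095,0],[-.0875,.095,0]]
pt=c+[[0,0,.002]]; tt=T([(38,103),(328,36),(97,354),(206,206)]); ps=[c[0],c[1],[0,0,.002]]; ts=S([(424,214),(662,38),(605,220)])
w=np.array([.5,.5,.5,2])[:,None]; w2=np.array([.5,.5,2])[:,None]
f=lambda p:np.r_[(w*(proj(P["top"],panel(p,pt))-tt)).ravel(),(w2*(proj(P["side"],panel(p,ps))-ts)).ravel()]
r=least_squares(f,[.62,.246,.2]);C=r.x;print(C,r.fun.round(1));np.save("C.npy",C)
print("axis pt",panel(C,[[0,0,.036]]),"scale ctr",panel(C,[[0,0,0.002]]))
n0=panel([0,0,C[2]],[[0,0,1]])[0]-panel([0,0,C[2]],[[0,0,0]])[0]
def val(n,uv,h):
    o,d=ray(P[n],uv);q=panel(C,[[0,0,h]])[0];X=o-q+d*((q-o)@n0)/(d@n0)
    ex=panel(C,[[1,0,h]])[0]-q;ey=panel(C,[[0,1,h]])[0]-q
    return np.round([np.hypot(X@ex,X@ey),2.356-np.arctan2(X@ey,X@ex)],3)
print("mark",val("top",T((170,113)),.001),val("side",S((692,135)),.001))
print("first/last tick", val("top",T((163,271)),.001),val("top",T((277,254)),.001),val("side",S((520,215)),.001),val("side",S((575,298)),.001))
out=[]
for n,(x0,y0,x1,y1),s in(("top",(157,147,222,212),9),("side",(222,100,277,155),9)):
    im=cv2.resize(P[n]["frame"][y0:y1,x0:x1],None,fx=s,fy=s,interpolation=cv2.INTER_CUBIC)
    a=np.arange(0,4.81,.25); ang=2.356-a
    pts=[[.056*np.cos(q),.056*np.sin(q),.002] for q in ang]
    for q,uv in zip(a,proj(P[n],panel(C,pts+[[0,0,0.002]]))): 
        u=((uv-[x0,y0]+.5)*s).astype(int); cv2.circle(im,tuple(int(v) for v in u),2,(0,0,255),-1)
        if abs(q-round(q))<.01: cv2.putText(im,str(int(q)),tuple(int(v) for v in u),0,.5,(0,0,255),1)
    for v in(.6,.8,1.): 
        a=2.356-v
        uv=proj(P[n],panel(C,[[.033*np.cos(a),.033*np.sin(a),.052],[-.033*np.cos(a),-.033*np.sin(a),.052]]))
        u=((uv-[x0,y0]+.5)*s).astype(int).tolist(); cv2.line(im,u[0],u[1],(0,int(255*(v-.6)*2.5),255),1)
    out.append(cv2.resize(im,(400,400)))
cv2.imwrite("pics/ov2.png",np.hstack(out))
E
python3 k.py
```

```text
[0.61271026 0.25264302 0.5594685 ] [ -2.5   5.9  -5.2  -1.3   4.5   3.5   0.3   1.9  10.8 -12.7  11.4   9.6
  -1.6  -0.3]
axis pt [[0.5998165  0.24456883 0.20762757]] scale ctr [[0.61199394 0.25219445 0.17681264]]
mark [0.069 2.552] [0.069 2.508]
first/last tick [0.048 0.39 ] [0.054 5.044] [0.048 0.31 ] [0.049 5.057]
```

View pics/ov2.png

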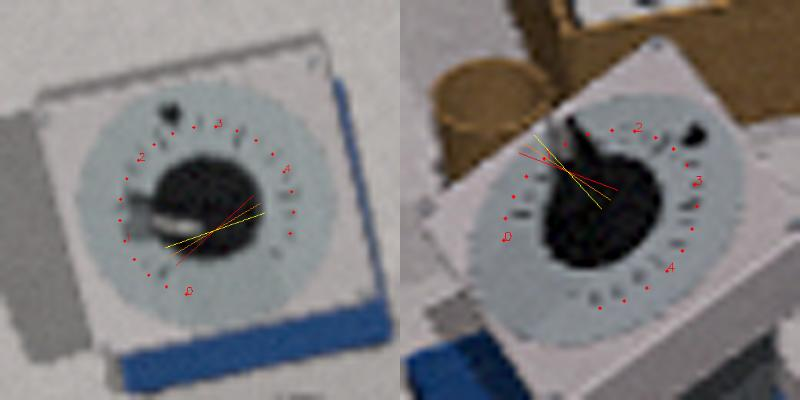

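```bash
sed -i 's/ps=\[c\[0\],c\[1\]/ps=[c[2],c[0]/; s/(.6,.8,1.)/(.7,.85,1.)/;s/(v-.6)\*2.5/(v-.7)*3.3/' k.py
python3 k.py
```

```text
[0.61662291 0.25201875 0.19887837] [-0.5  0.1 -0.2  0.9 -0.2  0.4  0.5 -0.  -0.6 -0.1  0.3 -0.4  0.3 -0.5]
axis pt [[0.60170958 0.24901308 0.20762757]] scale ctr [[0.61579439 0.25185177 0.17681264]]
mark [0.066 2.196] [0.066 2.128]
first/last tick [0.053 0.005] [0.055 4.764] [0.057 0.047] [0.052 4.759]
```

View pics/ov2.png

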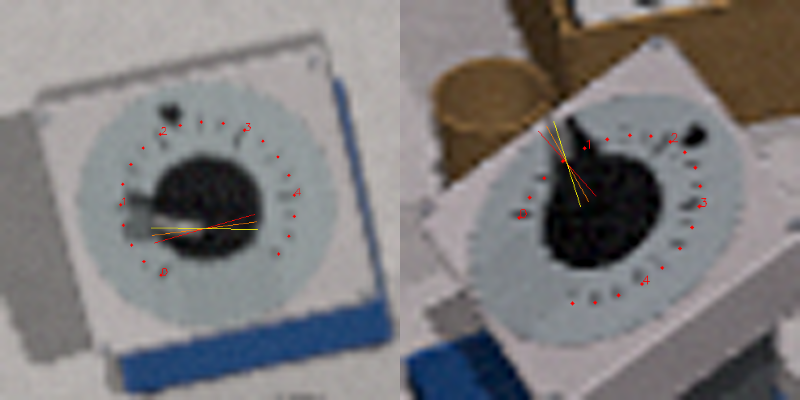

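Request:
apply_moves:
  plan:
    - [[0.1,0.1,0.1],0.1]
    - [[0.25,0.25,0.2],0.2]
    - [[0.4,0.4,0.3],0.35]
    - [[0.55,0.55,0.32],0.5]
    - [[0.7,0.7,0.32],0.65]
    - [[0.85,0.85,0.32],0.8]
    - [[1,1,0.32],0.9]
    - [[1,1,0.32],0.9]
  grip: 0.5

```text
time: 2.4
position: [0.4048, -0.3781, 0.3377]
ee_rot: [-2.943, -1.098, -0.004]
contact_force: [-0.5, -0.3, -0.4]
width: 0.495
grasp_force: 0.0
```

Request:
apply_moves:
  plan:
    - [[0.1,0.15,0],0.1]
    - [[0.2,0.3,0],0.2]
    - [[0.3,0.45,0],0.35]
    - [[0.4,0.6,0],0.5]
    - [[0.5,0.75,0],0.65]
    - [[0.55,0.9,0],0.8]
    - [[0.6,1,0],0.9]
    - [[0.6,1,0],0.9]

```text
time: 3.4
position: [0.5518, -0.131, 0.3374]
ee_rot: [-2.611, -1.747, -0.001]
contact_force: [0.3, 0.2, 0.1]
width: 0.503
grasp_force: 0.0
```

Request:
apply_moves:
  plan:
    - [[0.02,0.15,0],0.1]
    - [[0.05,0.3,0],0.2]
    - [[0.08,0.45,0],0.3]
    - [[0.1,0.6,0],0.4]
    - [[0.13,0.75,0],0.5]
    - [[0.16,0.9,0],0.6]
    - [[0.19,1,0],0.65]
    - [[0.19,1,0],0.65]

```text
time: 4.4
position: [0.5991, 0.1177, 0.3371]
ee_rot: [-2.28, -2.161, 0.001]
contact_force: [0.2, -0.7, 0.3]
width: 0.5
grasp_force: 0.0
```

```bash
cat > st.py <<'E'
from h import *
s=env.read_state();np.set_printoptions(precision=4,suppress=True)
R=cv2.Rodrigues(np.array(s["ee_rot"]))[0]
print(s["time"],np.array(s["position"]),"yaw x",np.arctan2(R[1,0],R[0,0]),"q",np.array(s["qpos"]),"F",np.array(s["contact_force"]),s["width"],s["grasp_force"])
E
python3 st.py
```

```text
4.4 [0.5991 0.1177 0.3371] yaw x 1.5175462279196468 q [ 0.1407  0.4585 -0.5747  1.5305  0.2582  1.2295 -0.5269] F [ 0.1546 -0.6564  0.2701] 0.49958610923375546 0.0
```

Request:
apply_moves:
  plan:
    - [[0,0.15,0],0]
    - [[0,0.35,0],0]
    - [[0,0.52,0],0]
    - [[0,0.52,-0.1],0]
    - [[0,0.52,-0.2],0]
    - [[0,0.52,-0.3],0]
    - [[0,0.52,-0.38],0]
    - [[0,0.52,-0.45],0]

```text
time: 5.4
position: [0.5993, 0.2461, 0.2239]
ee_rot: [2.282, 2.158, -0.001]
contact_force: [-0.2, -0.1, 0.1]
width: 0.496
grasp_force: 0.0
```

```bash
python3 st.py; python3 - <<'E'
from h import *
o=[]
for n,(x0,y0,x1,y1) in(("top",(157,147,222,212)),("side",(212,80,282,150))):
    p=vision.snapshot(n); o.append(cv2.resize(p["frame"][y0:y1,x0:x1],(400,400),interpolation=3))
cv2.imwrite("pics/g1.png",np.hstack(o))
E
```

```text
5.4 [0.5993 0.2461 0.2239] yaw x 1.5153205256217412 q [-0.0891  0.6314 -0.5523  1.5486  0.3628  1.0657 -0.788 ] F [-0.2286 -0.0655  0.1356] 0.49596631594450347 0.0
```

View pics/g1.png

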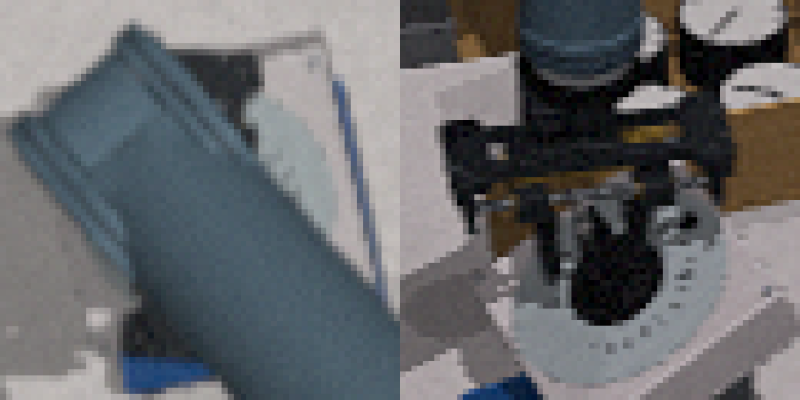

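Request:
apply_moves:
  plan:
    - [[0,0,0],0]
    - [[0,0,0],0]
    - [[0,0,0],-0.15]
    - [[0,0,0],-0.35]
    - [[0,0,0],-0.55]
    - [[0,0,0],-0.75]
    - [[0,0,0],-0.95]
    - [[0,0,0],-1]
  grip: 0.32

```text
time: 6.5
position: [0.5991, 0.2482, 0.2258]
ee_rot: [2.761, 1.498, 0.002]
contact_force: [-0.1, -0.4, 0.9]
width: 0.319
grasp_force: 2.1
```

Request:
apply_moves:
  plan:
    - [[0,0,0],-0.15]
    - [[0,0,0],-0.3]
    - [[0,0,0],-0.45]
    - [[0,0,0],-0.6]
    - [[0,0,0],-0.75]
    - [[0,0,0],-0.9]
    - [[0,0,0],-1]
    - [[0,0,0],-1]

```text
time: 7.5
position: [0.5983, 0.2484, 0.2252]
ee_rot: [-3.054, -0.735, 0.001]
contact_force: [-2.1, 0.7, 1.5]
width: 0.32
grasp_force: 1.6
```

Request:
apply_moves:
  plan:
    - [[0,0,0],-0.05]
    - [[0,0,0],-0.1]
    - [[0,0,0],-0.1]
    - [[0,0,0],-0.1]
    - [[0,0,0],-0.1]
    - [[0,0,0],-0.1]
    - [[0,0,0],-0.1]
    - [[0,0,0],-0.1]
  grip: 0.1

```text
time: 8.5
position: [0.5988, 0.2491, 0.2254]
ee_rot: [-3.071, -0.653, -0.002]
contact_force: [-0.2, 5.5, 2.7]
width: 0.187
grasp_force: 27.9
```

```bash
python3 st.py
```

```text
8.5 [0.5988 0.2491 0.2254] yaw x 0.4190945032245119 q [-0.2533  0.5864 -0.3064  1.5578  0.195   1.026  -1.7644] F [-0.1964  5.5497  2.7324] 0.18738822020525217 27.933084696996957
```

Request:
apply_moves:
  plan:
    - [[0,0,0],0]
    - [[0,0,0],0]
    - [[0,0,0.05],0]
    - [[0,0,0.2],0]
    - [[0,0,0.4],0]
    - [[0,-0.15,0.45],0]
    - [[0,-0.35,0.45],0]
    - [[0,-0.55,0.45],0]
  grip: 0.5

```text
time: 9.5
position: [0.5988, 0.1086, 0.3386]
ee_rot: [3.073, 0.652, 0.002]
contact_force: [-0.1, -1.2, -0.2]
width: 0.496
grasp_force: 0.0
```

Request:
apply_moves:
  plan:
    - [[0,-0.15,0],0]
    - [[-0.05,-0.3,0],0]
    - [[-0.1,-0.45,0],0]
    - [[-0.15,-0.6,0],0]
    - [[-0.2,-0.8,0],0]
    - [[-0.25,-0.95,0],0]
    - [[-0.3,-1,0],0]
    - [[-0.3,-1,0],0]

```text
time: 10.5
position: [0.5232, -0.1397, 0.3379]
ee_rot: [3.073, 0.65, 0.0]
contact_force: [1.0, 0.7, 0.0]
width: 0.498
grasp_force: 0.0
```

```bash
python3 st.py; sed -i 's/(.7,.85,1.)/(2.05,2.15,2.25)/;s/(v-.7)\*3.3/(v-2.05)*5/;s/ov2.png/ov3.png/' k.py; python3 k.py|tail -2; python3 - <<'E'
from fit import *
P={n:vision.snapshot(n) for n in("top","side")}
B=np.load("B.npy")
inv=lambda w:Rz(-B[2])@(w-[B[0],B[1],0])
print("wheel from rim top",inv(atz(P["top"],np.array([580,330])/4+[150,130]-.375,.122)),"side",inv(atz(P["side"],np.array([156,438])/3+[190,80]-.33,.122)), "net",inv(np.array([.497,-.16,.15])))
bar=[atz(P["top"],np.array(u)/4+[150,130]-.375,.156) for u in((595,278),(571,378))]
print("bar mid",inv((bar[0]+bar[1])/2),np.linalg.norm(bar[0]-bar[1]),"yaw",np.arctan2(*(bar[0]-bar[1])[1::-1]))
for n in P:
    print(n,[(x["uv"],x["score"]) for x in spotter.mark_of(P[n],"knob_tip")[:1]])
E
```

```text
10.5 [ 0.5232 -0.1397  0.3379] yaw x 0.41688710723816247 q [ 0.3458  0.2804 -0.2064  1.7238  0.0624  1.1435 -1.0325] F [1.0384 0.6912 0.0353] 0.49803044204405794 0.0
mark [0.066 2.196] [0.066 2.128]
first/last tick [0.053 0.005] [0.055 4.764] [0.057 0.047] [0.052 4.759]
wheel from rim top [-0.10621801  0.00160844  0.122     ] side [-0.10561382  0.00208845  0.122     ] net [-0.10441324  0.0083287   0.15      ]
bar mid [-0.10647615  0.0019575   0.156     ] 0.10278009295208333 yaw -0.2393679544188681
top [([181.5, 172.3], 0.56)]
side []
```

View pics/ov3.png

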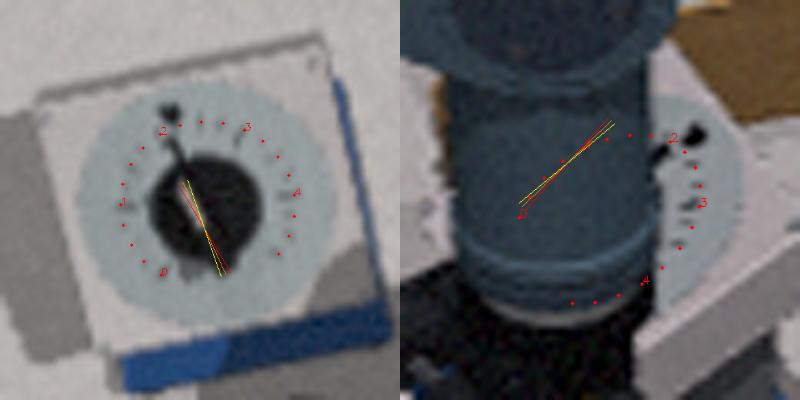

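```bash
cat >> k.py <<'E'
for h in(.002,.006,.01): print("nose",h,val("top",T((175,145)),h),val("side",S((660,155)),h))
sv=[]
for n,f,pts in (("top",T,(170,113)),("side",S,(692,135))):
    g=cv2.cvtColor(P[n]["frame"],cv2.COLOR_BGR2GRAY).astype(float)
    u=f(pts); x0,y0=int(u[0])-9,int(u[1])-7
    np.set_printoptions(linewidth=200); print(n,x0,y0); print(g[y0:y0+20,x0:x0+20].astype(int))
E
python3 k.py|tail -46
```

```text
first/last tick [0.053 0.005] [0.055 4.764] [0.057 0.047] [0.052 4.759]
nose 0.002 [0.045 2.094] [0.047 2.013]
nose 0.006 [0.046 2.109] [0.045 2.097]
nose 0.01 [0.047 2.123] [0.044 2.186]
top 175 157
[[188 181 183 174 176 170 161 160 142 138 133 121 119 122 122 121 123 135 152 154]
 [173 167 163 144 140 130 124 123 122 122 122 122 132 149 150 148 153 164 177 180]
 [139 128 124 123 124 117 121 131 144 150 151 150 152 171 169 175 171 173 164 174]
 [119 114 128 145 152 149 150 153 161 170 167 164 158 160 154 164 164 158 152 163]
 [143 143 153 171 180 178 173 166 156 159 153 155 155 157 156 158 158 155 153 157]
 [172 170 173 170 164 165 160 157 155 155 157 154 153 156 157 156 154 152 154 155]
 [169 170 162 164 151 152 156 153 138 133 127 150 157 156 158 157 156 150 154 155]
 [170 168 154 151 152 151 155 130  84  73  63 127 154 156 153 154 155 154 152 154]
 [169 162 152 151 152 155 155 129  62  30  42 102 153 153 146 156 154 155 154 156]
 [159 154 152 150 154 152 157 152 101  56  54 125 153 154 127 154 155 141 142 154]
 [153 153 156 152 156 152 150 147 137 117  97 142 152 152 130 154 156 
[... 1734 characters left out ...]
30 145 148 144 141 140 152 164 173]
 [ 54  55  53  44  53 130 149 145 144 142 141 144 145 141 142 139 146 153 160 156]
 [ 52  50  47  45  34 119 146 144 142 146 146 143 141 142 140 147 142 152 160 161]
 [ 55  51  48  50  46  66 123 146 145 147 102 116 143 142 147 145 141 152 159 160]
 [ 53  53  52  46  51  54 126 144 145 144 140 143 144 145 144 141 140 153 161 161]
 [ 55  58  49  48  43  59 126 143 144 127  88 120 151 140 143 141 147 157 163 161]
 [ 48  53  54  46  47  44 119 144 104  67  98 127 142 142 139 141 130 141 163 163]
 [ 50  50  51  47  57  91 133 143 146 144 147 143 143 144 147 140 151 162 160 163]
 [ 53  53  53  55  75  86 127 146 123 106 132 143 147 142 143 136 133 154 159 162]]
```

```bash
cat >> k.py <<'E'
print("V")
for u in((184.2,169),(184.4,170),(184.9,171)): print(val("top",u,.002),val("top",u,.005))
for u in((184.35,165.1),(184.4,167)): print(val("top",u,0.))
for u in((257.7,120),(258.2,119)): print(val("side",u,.002),val("side",u,.005))
for u in((262.3,118.2),(261,119)): print(val("side",u,0.))
E
python3 k.py|sed -n '/^V/,$p'
```

```text
V
[0.051 2.082] [0.051 2.092]
[0.047 2.056] [0.047 2.067]
[0.042 2.049] [0.043 2.062]
[0.064 2.201]
[0.057 2.155]
[0.051 1.993] [0.049 2.05 ]
[0.055 1.968] [0.054 2.02 ]
[0.068 2.159]
[0.062 2.131]
```

Request:
apply_moves:
  plan:
    - [[0.05,0.15,0],-0.05]
    - [[0.1,0.3,0],-0.1]
    - [[0.15,0.45,0],-0.15]
    - [[0.2,0.6,0],-0.2]
    - [[0.25,0.75,0],-0.2]
    - [[0.3,0.9,0],-0.2]
    - [[0.3,1,0],-0.2]
    - [[0.3,1,0],-0.2]

```text
time: 12.0
position: [0.5984, 0.1128, 0.3372]
ee_rot: [-3.101, -0.496, 0.0]
contact_force: [0.8, -0.6, -0.7]
width: 0.499
grasp_force: 0.0
```

Request:
apply_moves:
  plan:
    - [[0,0.2,0],0]
    - [[0,0.4,0],0]
    - [[0,0.55,0],0]
    - [[0,0.55,-0.1],0]
    - [[0,0.55,-0.25],0]
    - [[0,0.55,-0.4],0]
    - [[0,0.55,-0.45],0]
    - [[0,0.55,-0.45],0]

```text
time: 13.0
position: [0.599, 0.2467, 0.2249]
ee_rot: [3.103, 0.488, -0.001]
contact_force: [-0.7, -0.7, 0.8]
width: 0.503
grasp_force: 0.0
```

Request:
apply_moves:
  plan:
    - [[0,0,0],0]
    - [[0,0,0],0]
    - [[0,0,0],0]
    - [[0,0,0],0]
    - [[0,0,0],0]
    - [[0,0,0],0]
    - [[0,0,0],0]
    - [[0,0,0],0]
  grip: 0.1

```text
time: 14.0
position: [0.5988, 0.2492, 0.226]
ee_rot: [-3.101, -0.491, -0.002]
contact_force: [-1.1, 3.4, 6.9]
width: 0.183
grasp_force: 28.9
```

```bash
python3 st.py
```

```text
14.0 [0.5988 0.2492 0.226 ] yaw x 0.3143301449601427 q [-0.255   0.5854 -0.3043  1.5576  0.1935  1.0265 -1.8682] F [-1.141   3.422   6.8591] 0.18269322008366487 28.882343843579292
```

Request:
apply_moves:
  plan:
    - [[0,0,0],0]
    - [[0,0,0],0]
    - [[0,0,0.05],0]
    - [[0,0,0.2],0]
    - [[0,0,0.4],0]
    - [[0,-0.15,0.45],0]
    - [[0,-0.35,0.45],0]
    - [[0,-0.55,0.45],0]
  grip: 0.5

```text
time: 15.0
position: [0.5988, 0.1087, 0.3385]
ee_rot: [3.103, 0.491, 0.002]
contact_force: [0.8, -0.5, 0.1]
width: 0.499
grasp_force: 0.0
```

Request:
apply_moves:
  plan:
    - [[-0.05,-0.15,0],-0.1]
    - [[-0.12,-0.3,0],-0.2]
    - [[-0.2,-0.45,0],-0.3]
    - [[-0.3,-0.6,0],-0.4]
    - [[-0.38,-0.8,0],-0.5]
    - [[-0.42,-0.95,0],-0.6]
    - [[-0.42,-1,0],-0.7]
    - [[-0.42,-1,0],-0.8]

```text
time: 16.0
position: [0.4941, -0.1401, 0.3379]
ee_rot: [-3.137, 0.171, -0.001]
contact_force: [0.1, 0.5, 0.1]
width: 0.496
grasp_force: 0.0
```

```bash
python3 st.py; sed -i 's/ov3.png/ov4.png/;s/(2.05,2.15,2.25)/()/' k.py; python3 k.py | sed -n '/^top/,/^V/p'
```

```text
16.0 [ 0.4941 -0.1401  0.3379] yaw x -0.1092241091573116 q [ 0.2947  0.2239 -0.1249  1.7949  0.0305  1.124  -1.5203] F [0.1294 0.5341 0.0502] 0.4960239008924669 0.0
top 175 157
[[184 184 183 171 169 169 163 155 142 137 133 121 122 119 123 121 126 135 151 154]
 [172 163 164 141 137 132 123 122 122 124 120 123 133 150 150 151 153 163 176 179]
 [140 126 127 122 126 121 119 131 145 149 147 150 154 170 167 174 173 172 163 172]
 [117 115 129 143 154 147 150 155 164 171 165 166 155 160 153 165 164 164 155 165]
 [140 145 151 171 181 177 170 167 151 159 154 156 156 156 154 155 157 155 153 155]
 [171 168 173 172 161 165 162 156 157 152 156 154 156 155 155 157 156 154 155 153]
 [171 168 163 163 147 154 153 153 132 131 128 150 153 154 157 158 154 155 153 153]
 [171 166 152 153 151 151 153 130  84  77  64 130 154 157 156 154 156 155 154 155]
 [167 158 152 152 150 153 155 127  63  35  38 103 149 155 140 154 156 155 152 151]
 [157 155 149 153 151 154 159 152 106  52  50 126 148 153 129 154 154 138 145 154]
 [150 150 155 153 157 154 154 143 140 115  98 135 153 155 130 156 152 131 140 155]
 [150 152 
[... 1713 characters left out ...]
 143 147 142 141 138 154 164 170]
 [ 17  12   2  16   7  56 125 148 143 144 146 142 145 142 140 139 140 157 159 155]
 [  8   9   4  10   8 123 147 143 136 142 147 141 140 141 143 144 141 152 157 156]
 [ 16  11   6  16   9  62 123 146 142 146 101 117 138 139 146 140 139 155 160 158]
 [ 25  19  11  14  16  32 121 144 145 143 141 140 143 144 143 141 143 153 163 158]
 [ 18  12  16  16  14  26 119 147 142 119  89 124 144 141 142 139 147 156 162 159]
 [ 19   9  19  20  15  32 118 146 105  73  93 131 143 144 144 144 129 147 161 165]
 [  7  21   7  16   0  57 125 146 143 146 144 144 142 141 141 143 149 162 159 157]
 [ 12  15  18  25   3 118 149 144 120 105 129 141 144 142 145 137 132 153 160 162]]
V
```

```bash
sed -i '/^print("V")/,$d' k.py; cat >> k.py <<'E'
print("V")
for u in((185.75,169),(186.1,170),(186.35,171)): print(val("top",u,.002),val("top",u,.005))
for u in((258.6,120.4),(258.2,121),(257.5,122)): print(val("side",u,.002),val("side",u,.005))
for n in("top","side"):
    for v in(2.05,2.15,2.25):
        a=2.356-v; print(n,v,proj(P[n],panel(C,[[r*np.cos(a),r*np.sin(a),h] for r,h in((.066,0),(.056,0),(.056,.002),(.048,.002))])).round(1).tolist())
for l in("knob_tip","knob_mark_tip","gauge_mark_tip","gauge_tip"):
    for n in P: print(l,n,[(np.round(x["uv"],1),round(x["score"],2)) for x in spotter.mark_of(P[n],l)[:2]])
E
python3 k.py|sed -n '/^V/,$p'
```

```text
V
[0.048 2.195] [0.049 2.204]
[0.044 2.19 ] [0.045 2.2  ]
[0.04  2.174] [0.04  2.186]
[0.051 2.095] [0.05  2.153]
[0.048 2.109] [0.047 2.172]
[0.043 2.135] [0.042 2.205]
top 2.05 [[181.9, 165.7], [183.2, 167.9], [183.1, 168.0], [184.2, 169.7]]
top 2.15 [[183.4, 165.0], [184.4, 167.3], [184.4, 167.4], [185.3, 169.2]]
top 2.25 [[185.0, 164.4], [185.8, 166.8], [185.7, 166.9], [186.4, 168.8]]
side 2.05 [[260.9, 117.7], [259.3, 119.6], [259.1, 119.3], [257.8, 120.7]]
side 2.15 [[261.9, 118.4], [260.1, 120.1], [259.9, 119.8], [258.5, 121.2]]
side 2.25 [[262.8, 119.2], [260.9, 120.8], [260.7, 120.5], [259.1, 121.8]]
knob_tip top [(array([183.5, 168.1]), 0.72)]
knob_tip side [(array([259.6, 119.4]), 0.72)]
knob_mark_tip top []
knob_mark_tip side []
gauge_mark_tip top []
gauge_mark_tip side [(array([213. , 249.3]), 0.75)]
gauge_tip top [(array([283.9, 180. ]), 0.48), (array([195.3, 187.8]), 0.29)]
gauge_tip side [(array([259.1, 116.6]), 0.5)]
```

Request:
apply_moves:
  plan:
    - [[0,0,0],0.15]
    - [[0,-0.05,0],0.3]
    - [[0,-0.11,0],0.45]
    - [[0,-0.11,0],0.6]
    - [[0,-0.11,0],0.75]
    - [[0,-0.11,0],0.9]
    - [[0,-0.11,0],1]
    - [[0,-0.11,0],1]
  grip: 0.62

```text
time: 17.6
position: [0.4937, -0.1672, 0.3374]
ee_rot: [-3.073, -0.651, 0.0]
contact_force: [0.5, 0.1, -0.3]
width: 0.619
grasp_force: 0.0
```

Request:
apply_moves:
  plan:
    - [[0,0,0],0.15]
    - [[0,0,0],0.3]
    - [[0,0,0],0.45]
    - [[0,0,0],0.6]
    - [[0,0,0],0.75]
    - [[0,0,0],0.9]
    - [[0,0,0],1]
    - [[0,0,0],1]

```text
time: 18.6
position: [0.4937, -0.1672, 0.3374]
ee_rot: [2.801, 1.423, -0.0]
contact_force: [0.9, 0.4, -0.2]
width: 0.622
grasp_force: 0.0
```

Request:
apply_moves:
  plan:
    - [[0,0,0],0.15]
    - [[0,0,0],0.3]
    - [[0,0,0],0.45]
    - [[0,0,0],0.6]
    - [[0,0,0],0.75]
    - [[0,0,0],0.9]
    - [[0,0,0],1]
    - [[0,0,0],1]

```text
time: 19.6
position: [0.4937, -0.1672, 0.3374]
ee_rot: [-2.338, -2.099, -0.0]
contact_force: [-0.6, 0.0, 0.5]
width: 0.619
grasp_force: 0.0
```

Request:
apply_moves:
  plan:
    - [[0,0,0],0.15]
    - [[0,0,0],0.3]
    - [[0,0,0],0.45]
    - [[0,0,0],0.6]
    - [[0,0,0],0.75]
    - [[0,0,0],0.9]
    - [[0,0,0],1]
    - [[0,0,0],1]

```text
time: 20.6
position: [0.4937, -0.1672, 0.3374]
ee_rot: [1.715, 2.632, -0.0]
contact_force: [-0.1, 0.5, -0.4]
width: 0.618
grasp_force: 0.0
```

Request:
apply_moves:
  plan:
    - [[0,0,0],0.15]
    - [[0,0,0],0.3]
    - [[0,0,0],0.45]
    - [[0,0,0],0.6]
    - [[0,0,0],0.75]
    - [[0,0,0],0.9]
    - [[0,0,0],1]
    - [[0,0,0],1]

```text
time: 21.6
position: [0.4937, -0.1672, 0.3374]
ee_rot: [-0.976, -2.986, -0.0]
contact_force: [-0.4, 0.2, 0.5]
width: 0.62
grasp_force: 0.0
```

Request:
apply_moves:
  plan:
    - [[0,0,-0.05],0.15]
    - [[0,0,-0.1],0.3]
    - [[0,0,-0.15],0.5]
    - [[0,0,-0.25],0.65]
    - [[0,0,-0.35],0.75]
    - [[0,0,-0.4],0.8]
    - [[0,0,-0.45],0.8]
    - [[0,0,-0.45],0.8]

```text
time: 22.6
position: [0.4935, -0.1671, 0.2245]
ee_rot: [-0.331, -3.123, -0.0]
contact_force: [0.2, -0.1, 0.3]
width: 0.621
grasp_force: 0.0
```

```bash
python3 st.py; python3 - <<'E'
from h import *
o=[]
for n,(x0,y0,x1,y1) in(("top",(262,150,332,255)),("side",(215,180,285,250))):
    p=vision.snapshot(n); o.append(cv2.resize(p["frame"][y0:y1,x0:x1],(400,400) if n=="side" else (400,600),interpolation=3))
o[1]=cv2.copyMakeBorder(o[1],0,200,0,0,0)
cv2.imwrite("pics/w1.png",np.hstack(o))
E
```

```text
22.6 [ 0.4935 -0.1671  0.2245] yaw x 2.9302755138339007 q [ 0.6534  0.4097 -0.517   1.8849  0.2514  0.9122  1.3762] F [ 0.2464 -0.0896  0.3074] 0.6214371226838066 0.0
```

View pics/w1.png

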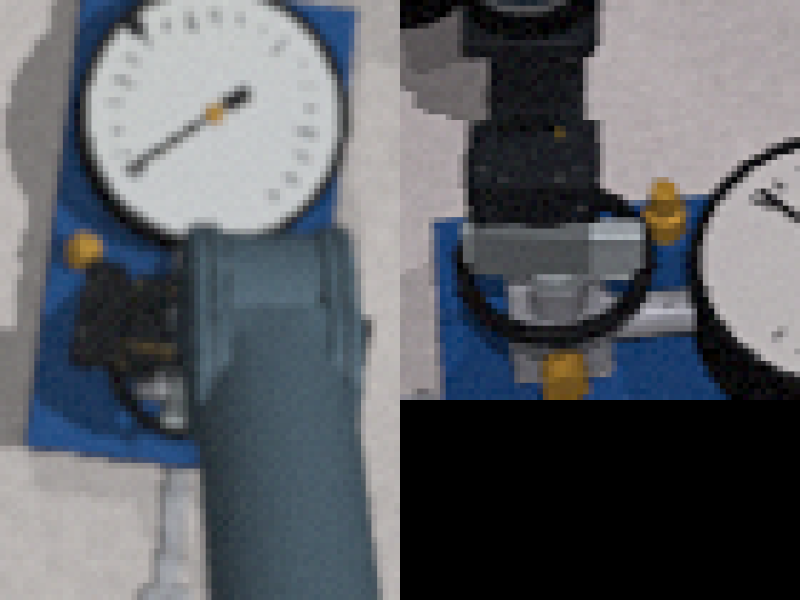

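Request:
apply_moves:
  plan:
    - [[0.005,0,-0.05],0]
    - [[0.005,0,-0.12],0]
    - [[0.005,0,-0.18],0]
    - [[0.005,0,-0.24],0]
    - [[0.005,0,-0.29],0]
    - [[0.005,0,-0.33],0]
    - [[0.005,0,-0.33],0]
    - [[0.005,0,-0.33],0]

```text
time: 23.7
position: [0.4953, -0.1672, 0.1428]
ee_rot: [0.329, 3.123, -0.0]
contact_force: [-0.2, -0.7, -0.5]
width: 0.623
grasp_force: 0.0
```

Request:
apply_moves:
  plan:
    - [[0,0,0],0]
    - [[0,0,0],0]
    - [[0,0,0],0]
    - [[0,0,0],0]
    - [[0,0,0],0]
    - [[0,0,0],0]
    - [[0,0,0],-0.05]
    - [[0,0,0],-0.1]
  grip: 0.1

```text
time: 24.7
position: [0.4953, -0.1647, 0.1425]
ee_rot: [-0.409, -3.115, -0.004]
contact_force: [-0.9, 5.5, 1.5]
width: 0.181
grasp_force: 29.8
```

```bash
python3 st.py
```

```text
24.7 [ 0.4953 -0.1647  0.1425] yaw x 2.880398355341422 q [ 0.5939  0.528  -0.4552  1.9419  0.329   0.7447  1.2575] F [-0.8567  5.5197  1.5231] 0.18060703755100704 29.768760013394058
```

Request:
apply_moves:
  plan:
    - [[0,0.01,0],-0.15]
    - [[0,0.01,0],-0.3]
    - [[0,0.01,0],-0.45]
    - [[0,0.01,0],-0.6]
    - [[0,0.01,0],-0.75]
    - [[0,0.01,0],-0.9]
    - [[0,0.01,0],-1]
    - [[0,0.01,0],-1]

```text
time: 25.7
position: [0.4956, -0.164, 0.1425]
ee_rot: [1.201, 2.902, 0.001]
contact_force: [2.1, 2.1, -1.7]
width: 0.181
grasp_force: 29.8
```

Request:
apply_moves:
  plan:
    - [[0,0,0],-0.15]
    - [[0,0,0],-0.3]
    - [[0,0,0],-0.45]
    - [[0,0,0],-0.6]
    - [[0,0,0],-0.75]
    - [[0,0,0],-0.9]
    - [[0,0,0],-1]
    - [[0,0,0],-1]

```text
time: 26.7
position: [0.4963, -0.1637, 0.1425]
ee_rot: [1.91, 2.492, 0.003]
contact_force: [4.5, 2.0, -3.8]
width: 0.179
grasp_force: 29.8
```

Request:
apply_moves:
  plan:
    - [[0,0,0],-0.15]
    - [[0,0,0],-0.3]
    - [[0,0,0],-0.45]
    - [[0,0,0],-0.6]
    - [[0,0,0],-0.75]
    - [[0,0,0],-0.9]
    - [[0,0,0],-1]
    - [[0,0,0],-1]

```text
time: 27.7
position: [0.4971, -0.1637, 0.1426]
ee_rot: [2.49, 1.913, 0.005]
contact_force: [7.1, 1.4, -6.2]
width: 0.179
grasp_force: 29.8
```

Request:
apply_moves:
  plan:
    - [[0,0,0],-0.15]
    - [[0,0,0],-0.3]
    - [[0,0,0],-0.45]
    - [[0,0,0],-0.6]
    - [[0,0,0],-0.75]
    - [[0,0,0],-0.9]
    - [[0,0,0],-1]
    - [[0,0,0],-1]

```text
time: 28.7
position: [0.4977, -0.1641, 0.1426]
ee_rot: [2.9, 1.203, 0.007]
contact_force: [8.6, 1.6, -8.8]
width: 0.178
grasp_force: 29.8
```

Request:
apply_moves:
  plan:
    - [[0,0,0],-0.15]
    - [[0,0,0],-0.3]
    - [[0,0,0],-0.45]
    - [[0,0,0],-0.6]
    - [[0,0,0],-0.75]
    - [[0,0,0],-0.9]
    - [[0,0,0],-1]
    - [[0,0,0],-1]

```text
time: 29.7
position: [0.4981, -0.1648, 0.1426]
ee_rot: [3.112, 0.411, 0.009]
contact_force: [10.9, -1.3, -10.1]
width: 0.175
grasp_force: 29.8
```

```bash
cat > g.py <<'E'
from fit import *
import sys
np.set_printoptions(linewidth=200)
B=np.load("B.npy")
for n in("top","side"):
    p=vision.snapshot(n); g=cv2.cvtColor(p["frame"],cv2.COLOR_BGR2GRAY).astype(np.float32)
    c0=press(B,[[.075,0,.096]])[0]
    if n=="side": c0=atz(p,proj(p,[c0])[0],.096)
    th=np.arange(-.3,4.9,.02)
    out={}
    for name,(r0,r1) in dict(needle=(.035,.058),mark=(.078,.086)).items():
        v=[]
        for t in th:
            a=2.356-t; L=np.array([[r*np.cos(a),r*np.sin(a),.0] for r in np.linspace(r0,r1,10)])
            X=(Rz(B[2])@L.T).T+c0
            uv=proj(p,X).astype(np.float32)
            v.append(cv2.remap(g,uv[:,:1],uv[:,1:],cv2.INTER_LINEAR).mean())
        v=np.array(v);i=v.argmin(); d=np.clip(np.median(v)-v,0,None); s=slice(max(i-10,0),i+11)
        print(n,name,"argmin",th[i].round(2),"centroid",((th[s]*d[s]**2).sum()/(d[s]**2).sum()).round(3),"depth",d[i].round())
E
python3 st.py; python3 g.py
```

```text
29.7 [ 0.4981 -0.1648  0.1426] yaw x 0.2625912007041655 q [ 0.0774  0.491   0.1982  1.9711 -0.1471  0.6867 -0.942 ] F [ 10.855   -1.3395 -10.0771] 0.1750937255634542 29.789391215890646
top needle argmin 1.38 centroid 1.382 depth 76.0
top mark argmin 1.5 centroid 1.503 depth 117.0
side needle argmin 1.34 centroid 1.336 depth 119.0
side mark argmin 1.5 centroid 1.49 depth 142.0
```

Request:
apply_moves:
  plan:
    - [[0.008,0,0],-0.15]
    - [[0.01,0,0],-0.3]
    - [[0.01,0,0],-0.42]
    - [[0.01,0,0],-0.5]
    - [[0.01,0,0],-0.52]
    - [[0.01,0,0],-0.52]
    - [[0.01,0,0],-0.52]
    - [[0.01,0,0],-0.52]

```text
time: 30.8
position: [0.4982, -0.1651, 0.1426]
ee_rot: [3.141, -0.017, 0.003]
contact_force: [5.1, -2.5, -4.5]
width: 0.183
grasp_force: 29.8
```

```bash
python3 st.py; python3 g.py
```

```text
30.8 [ 0.4982 -0.1651  0.1426] yaw x -0.010550684889153823 q [ 0.0228  0.4991  0.2692  1.9704 -0.1994  0.6953 -1.1672] F [ 5.0673 -2.4637 -4.4944] 0.1828692896667567 29.797511771321297
top needle argmin 1.52 centroid 1.509 depth 79.0
top mark argmin 1.5 centroid 1.506 depth 122.0
side needle argmin 1.46 centroid 1.463 depth 117.0
side mark argmin 1.5 centroid 1.497 depth 151.0
```

Request:
apply_moves:
  plan:
    - [[0,0,0],0]
    - [[0,0,0],0]
    - [[0,0,0],0]
    - [[0,0,0],0]
    - [[0,0,0.05],0]
    - [[0,0,0.2],0]
    - [[0,0,0.4],0]
    - [[0,0,0.6],0]
  grip: 0.6

```text
time: 31.9
position: [0.4972, -0.1647, 0.2948]
ee_rot: [3.141, -0.018, 0.001]
contact_force: [0.9, -0.5, 0.2]
width: 0.598
grasp_force: 0.0
```

Request:
apply_moves:
  plan:
    - [[-0.1,-0.1,0],0]
    - [[-0.2,-0.25,0],0]
    - [[-0.2,-0.4,0],0]
    - [[-0.2,-0.6,0],0]
    - [[-0.2,-0.8,0],0]
    - [[-0.2,-0.95,0],0]
    - [[-0.2,-1,0],0]
    - [[-0.2,-1,0],0]

```text
time: 32.9
position: [0.4473, -0.4145, 0.2926]
ee_rot: [-3.141, 0.019, 0.0]
contact_force: [0.2, -0.2, -0.3]
width: 0.598
grasp_force: 0.0
```

```bash
python3 st.py; python3 g.py; python3 k.py >/dev/null; python3 - <<'E'
from h import *
p=vision.snapshot("top"); a=cv2.resize(p["frame"][130:260,110:420],None,fx=2.58,fy=2.58,interpolation=3)
cv2.imwrite("pics/end.png",a[:,:800])
E
```

```text
32.9 [ 0.4473 -0.4145  0.2926] yaw x -0.01193005219839504 q [ 0.3638  0.4557  0.429   1.6331 -0.2073  1.0983 -0.7337] F [ 0.1888 -0.1861 -0.277 ] 0.5979195841613801 0.0
top needle argmin 1.5 centroid 1.507 depth 80.0
top mark argmin 1.5 centroid 1.507 depth 123.0
side needle argmin 1.46 centroid 1.463 depth 117.0
side mark argmin 1.5 centroid 1.497 depth 151.0
```

View pics/end.png

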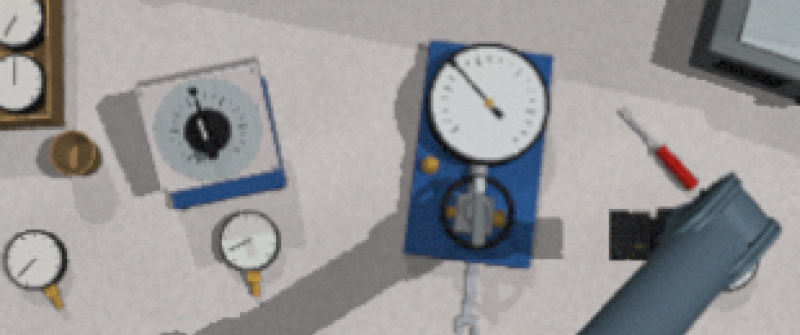

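The picture shows the knob's pointer on its mark near (193,95) and the needle on the gauge's mark near (452,65). The bystanders are undisturbed and the gripper is clear.

```bash
python3 -c "
from cell import env
print(env.close_job())"
```

```text
the job is handed in; nothing more can be done
None
```

The knob is set on its mark (about 0.02 rad off), then the press needle on the gauge's mark (0 to 0.035 rad off, depending on the camera); both are well inside half a division, the other things look undisturbed, and the job was handed in at about 33 s.

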